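Hold an optical cell block home in its datum corner

ROBOT

A 7-joint arm with a two-finger parallel gripper is mounted at the origin on the work surface. World frame = base frame: x ahead of the robot, y to its left, z up, the work surface at z = 0. Lengths are in m, angles in rad, forces in N, time in s.
With the tool pointing down it reaches from about 0.425 to 0.95 m from the base axis. Payload 4.7 kg.
Tool frame: the origin (TCP) lies midway between the tips of the shut fingers; the grasp point (between the pads) lies 19 mm behind it (arm.pinch_z is the distance from the TCP to the grasp point, in m); z points along the fingers, y is the direction in which the jaws open and shut (so a half turn about z gives the same grasp; the last joint's range is limited). The gripper opens to 85 mm and grips with 20 to 120 N. Pads are 22 mm wide; open, the fingers measure 114 mm over their backs; the gripper's body (76 mm by 85 mm) begins 54 mm behind the grasp point. The pads swing forward as they close: fully open they stand 13 mm farther back than shut.
Start: joints at [1.316, 0.469, -0.049, 1.532, 0.024, 1.141, -0.082], TCP at [0.151, -0.658, 0.231] pointing down, gripper open.
Joint ranges: [-2.59, 2.59], [-0.33, 1.99], [-1.39, 1.29], [0.1, 2.45], [-1.04, 4.18], [0.21, 1.99], [-2.66, 2.66]. Speed limits (rad/s): [2.57, 2.57, 3.14, 3.14, 3.14, 3.14, 3.14].

INTERFACE

Orientations are given as a unit quaternion [w, x, y, z].
In Python, from bench import arm, optics gives the robot as it stands.
- The arm moves only by the tool play_rows, never from a script. Its argument "commands" is one flat list of numbers, 6 for each row, row after row: the shift along the tool's x, y, z in cm, then the turn, a rotation vector about the tool's x, y, z in rad. A call has 1 to 5 rows; each row is the pose to reach, as a shift and turn from the pose measured when the call began, along the tool's axes at that moment; what a row does not reach only later rows make up. A row lasts 1/10 s, in which the tool goes at most 50 mm and 8.59 degrees, less where a joint would pass 70% of its speed; a pose out of reach is approached as far as the arm can. A call with a gripper value outside its range is refused whole. "fingers" is the finger opening in cm, from 0 to 8.54, set as the call begins (left out, the last holds). The fingers move at their own pace and stop on an object; "force" is the grip in N (left out, the last holds). Time passes only in rows, so rows that repeat a pose let the fingers close. It gives the time, the measured TCP pose, the force and the opening at its end, in the units of the state.
- arm.read_state(): the state, without advancing time (a new reading comes with each control period).
- optics.read_camera(name): name is "scene" or "top" or "wrist"; returns the picture (420x560x3 uint8, red, green, blue); there is no depth.
- optics.calibration(name): a dict with "vertical_fov" (degrees; the focal length in pixels is half the picture's height over the tangent of half this angle, whatever the lens; pixels are square), "cx", "cy" (the principal point, pixels), "k1" (the pictures are not rectified: a ray, as slopes to the right and down, at radius r is drawn at 1 + k1 r^2 times it, then the intrinsics apply), "rvec" (rotation vector, rad) and "tvec" (3), from world to camera coordinates, as OpenCV has them. Camera axes: x right, y down, z forward; pixel columns grow to the right and rows downward; lengths in m; the calibration is good to about 2 mm. A picture is of the moment at which its call begins: read the wrist's pose just before it. calibration takes no time and is no camera call; for the wrist camera it gives the pose at the moment of the call.
- arm.hand_in(): hands the job in, once; it reports no verdict.
Trained networks look in the newest picture that a camera, given by its name, has taken for a name from the list of things; names that differ only in an ending like _2 or _b are one class to them, and where a whole thing is asked for, a point or a joint stands for the part that bears it (a point fixed in the world has none). Each returns a list of dicts, best first, with "confidence" (0 to 1); they miss things now and then, are a little off and sometimes report something else, mostly with a low value. They report only what shows in the picture. A call takes as long as a camera call. They do not tell look-alikes from the thing itself.
- optics.recognise(camera, target): "xyz" ([x, y, z] in m, in the coordinates of the camera as it stood for that picture, good to about 4 mm: the middle of the surface that is visible of it).
- optics.trace(camera, target): "region" (420x560 bool, what is visible of it).
The state is a dict: "t": time; "joint_positions": joint angles; "joint_vel": joint speeds; "joint_torque": joint torques, N m; "eef_pos": TCP position; "ee_rot": TCP orientation; "ft_force": force on the tool from outside, world axes, zero at the start; "moment": the same for the moment, N m; "gripper_width": opening from 0.0 (shut) to 1.0 (fully open).
Only numpy, scipy, OpenCV 4.12 (cv2) and the standard library are available. Lean on these libraries where they do the work, as an engineer would, in place of code of your own. Each camera call takes 0.05 s, during which the arm holds its last target.

TASK

Take the cell block (the one with the round window) from the parts tray by the two ends of its head, keeping the fingers off the window, and set it on the blue mount with the window facing the detector's lens tube. Then press it into the corner, its foot flat on the mount and flush against both the long rail and the end stop, firmly but without ramming it, and finish while still holding it pressed against both, ready for its screws to be done up. Leave the blank block, screwdriver, bottle and cup alone.

Things in the scene. Friction and masses are not known exactly. Their poses are not given: they have to be found in the camera images.
- cell: Cell block, aluminium, about 0.3 kg: flat foot 84 x 56 x 12 mm (x, y, z), on it a centred head 50 x 34 x 38 mm (top 50 mm above the underside). Round window on the head's +y side; two tube ports 9 mm tall on its top at x = -13 and 13, y = -9 mm. Grip the head's plain ends (x = -25 and 25 mm), fingers above the foot. Origin: centre of the underside; z up. Stands in the tray, either place.
- window: The window of the cell block (fixed to it): dark steel ring 26 mm across with glass in it, standing 4 mm out of the +y side of the head. Origin: centre of its outer face, at (0, 21, 32) mm in the cell block's frame; same axes as the cell block.
- seat (a point): Where the cell block's origin lies when home: on the flat, slippery (friction about 0.2, as the stops) top face of the blue mount (a fixed plate 200 x 250 mm), 40 mm above the table. The axes are those of the cell block when home: +x points at the end stop, +y at the rail and the lens tube behind it. The mount's place and yaw change from run to run.
- rail: Long steel datum rail fixed on the mount, 96 x 12 x 16 mm high, along the seat's x; the foot's +y edge rests against it. Origin: centre of its underside, at (-10, 34, 0) mm in the seat's frame; contact face at y = 28 mm. Higher than the foot (12 mm), rigid.
- end_stop: Short steel stop fixed on the mount, 14 x 46 x 16 mm high, along the seat's y; the foot's +x edge rests against it. Origin: centre of its underside, at (49, -7, 0) mm in the seat's frame; contact face at x = 42 mm. Rigid.
- detector: Detector fixed on the mount behind the rail: grey cylinder 46 mm across along the seat's y, in a carrier plate 60 mm wide, with a black lens tube 24 mm across towards the cell. Origin at (0, 103, 0) mm in the seat's frame; the tube's front is at y = 45 mm, its axis 32 mm above the mount's top; highest point 55 mm above the mount's top.
- tray: Shallow grey plastic parts tray, fixed, 190 x 300 x 16 mm with 3 mm walls and floor; the two blocks stand on its floor (3 mm above the table), their centres about 140 mm apart along its y. Origin: centre of its underside.
- blank: Blank block, loose, to be left alone: the same foot, 84 x 56 x 12 mm, but a lower head (top at 38 mm), no window, and one brass plug (18 mm across, 8 mm tall) in the middle of the top. Origin: centre of the underside.
- driver: Screwdriver with a black handle, 170 mm long, lying loose on the table beyond the mount; to be left alone.
- bottle: Amber glass bottle with a black cap, 54 mm across and 110 mm tall, standing on the table beyond the tray; to be left alone.
- cup: Small white plastic cup, 60 mm across and 35 mm tall, standing on the table beyond the mount and tray; to be left alone.
Not all that is in view belongs to the job. Leave any pink or turquoise look-alike of the cell alone.

How it is judged:
On the way:
1. the cell block is carried clear of the tray in the fingers (height (world z) of cell above 0.03 m and contact force between the fingers and cell above 2 N and contact force between cell and tray below 0.1 N), for 0.2 s.
At the end, for the whole second after the job is handed in: Cell block at the seat within 2.5 mm in x and y and 2 mm in height, window towards the detector, yaw and tilt within 0.04 rad, still, pressing the rail and the end stop with more than 3 N each, fingers still on it with more than 2 N (x of cell in the frame of seat between -0.0025 and 0.0025 m and y of cell in the frame of seat between -0.0025 and 0.0025 m and z of cell in the frame of seat between -0.002 and 0.002 m and y of window in the frame of seat above 0.015 m and angle between the x axis of cell and the x axis of seat, either way round below 0.04 rad and angle between cell's own z axis and vertical below 0.04 rad and contact force between cell and rail above 3 N and contact force between cell and end_stop above 3 N and contact force between the fingers and cell above 2 N and linear speed of cell below 0.01 m/s); the arm keeps its last pose, push and grip.
It fails at once if the fingers press on the window (contact force between the fingers and window above 1 N).
It fails at once if the cell block is rammed against the rail or the end stop (over 70 N) (contact force between cell and rail above 70 N or contact force between cell and end_stop above 70 N).
It fails at once if the blank block, screwdriver, bottle or cup is moved more than 30 mm (distance of any of blank, driver, bottle, cup from where it was at the start of the episode above 0.03 m).
It also fails if it takes over 51 s, if anything falls off the work surface, if the arm or the gripper's body presses on something with over 40 N, if the wrist force passes 120 N, or if a joint passes its speed limit or range.

## Working session

There is one attempt and no reset: what is moved stays moved. The work goes in short steps, Python scripts to look and compute and a tool call to move; the robot and the scene stay as the last step left them, time stands still between calls to the robot, and variables do not carry over. Pictures are saved under pics/ and viewed, and the job is handed in when it is done.

Besides the shell and the picture viewer there is one more tool, called as name(argument=value, ...), one argument or row to a line, values as JSON. play_rows: Moves the arm, as the interface text tells. Its arguments: {"type":"object","properties":{"commands":{"type":"array"},"fingers":{"type":"number"},"force":{"type":"number"}},"required":["commands"]}

```bash
mkdir -p pics; ls; python3 - <<'E'
from bench import arm, optics
import cv2
print(arm.read_state()); print(arm.pinch_z)
for n in ["scene","top","wrist"]:
    c=optics.calibration(n); print(n,c)
    im=optics.read_camera(n); cv2.imwrite(f"pics/{n}0.png",im[:,:,::-1])
E
```

```text
pics
{'t': 0.0, 'joint_positions': array([ 1.31610157,  0.4694604 , -0.04860562,  1.5337207 ,  0.02411115,
        1.14100997, -0.08230949]), 'joint_vel': array([-0.00041877, -0.00038505, -0.00102535,  0.00119959, -0.00057589,
       -0.00043001,  0.00060154]), 'joint_torque': array([-9.50690737e-04, -5.10315979e+01, -4.73422883e-02, -2.37721592e+01,
        1.05329475e-02,  7.58600479e-03, -8.43382111e-06]), 'eef_pos': array([ 0.15099748, -0.65727634,  0.23023735]), 'ee_rot': array([-9.94350176e-04,  9.93631275e-01,  1.12675981e-01, -1.53404724e-04]), 'ft_force': array([0.44792374, 0.00924082, 0.50994584]), 'moment': array([0.02968033, 0.04597938, 0.0393283 ]), 'gripper_width': 1.0002317795804296}
0.0187
scene {'vertical_fov': 44.88675988651076, 'cx': 290.49478313879894, 'cy': 217.5140432328576, 'k1': -0.182793063057877, 'rvec': array([ 2.17812177,  0.95915098, -0.39710106]), 'tvec': array([-0.33823281, -0.27773647,  1.46652982])}
top {'vertical_fov': 52.65724494567738, 'cx': 284.93477177208007, 'cy': 211.2780844874464, 'k1': -0.05825796593959224, 'rvec': array([ 2.02159847, -2.20584881,  0.24037102]), 'tvec': array([-0.03055884,  0.57373507,  0.96077593])}
wrist {'vertical_fov': 62.93088902050892, 'cx': 279.24940020575923, 'cy': 212.8518851964686, 'k1': -0.01846161243398654, 'rvec': array([-2.27021634,  1.80775907,  0.27006861]), 'tvec': array([-0.67389707, -0.03747186,  0.38109545])}
```

View pics/scene0.png

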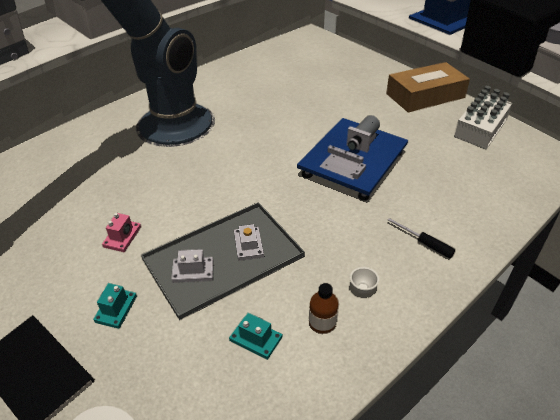

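View pics/top0.png

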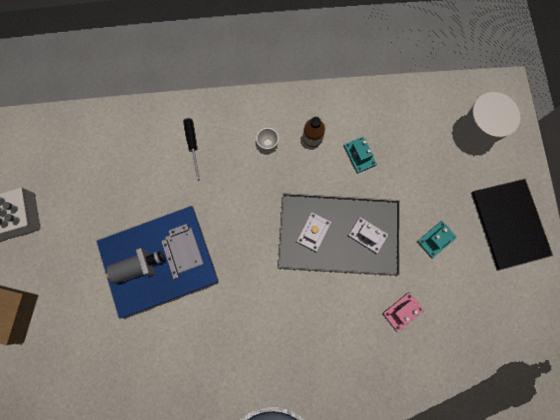

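View pics/wrist0.png

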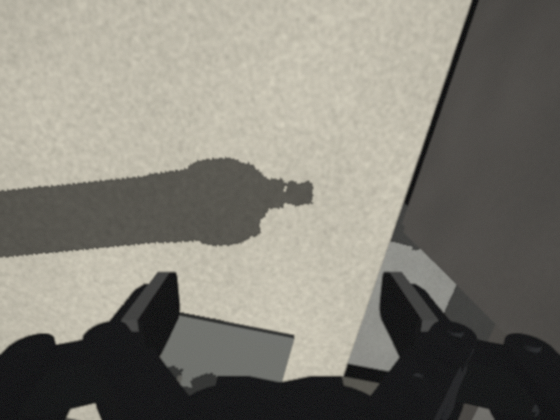

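```bash
cat > h.py <<'E'
import numpy as np, cv2
from bench import arm, optics
from scipy.spatial.transform import Rotation as R
def K(c):
    f=210/np.tan(np.radians(c['vertical_fov'])/2)
    return np.array([[f,0,c['cx']],[0,f,c['cy']],[0,0,1.]]), np.array([c['k1'],0,0,0.])
def proj(c,P):
    k,d=K(c); return cv2.projectPoints(np.array(P,float).reshape(-1,1,3),c['rvec'],c['tvec'],k,d)[0][:,0]
def toplane(c,uv,z):
    k,d=K(c); n=cv2.undistortPoints(np.array(uv,float).reshape(-1,1,2),k,d)[:,0]
    Rm=cv2.Rodrigues(c['rvec'])[0]; o=-Rm.T@c['tvec']
    r=np.c_[n,np.ones(len(n))]@Rm
    return o+r*((z-o[2])/r[:,2])[:,None]
def cam2w(c,p):
    Rm=cv2.Rodrigues(c['rvec'])[0]; return Rm.T@(np.array(p)-c['tvec'])
def crop(im,x0,y0,x1,y1,s,name):
    cv2.imwrite(name,cv2.resize(im[y0:y1,x0:x1,::-1],None,fx=s,fy=s,interpolation=cv2.INTER_CUBIC))
E
python3 - <<'E'
from h import *
t=cv2.imread("pics/top0.png")[:,:,::-1]; s=cv2.imread("pics/scene0.png")[:,:,::-1]
crop(t,280,190,400,280,6,"pics/t_tray.png"); crop(t,90,200,225,320,5,"pics/t_mount.png")
crop(s,160,210,290,300,6,"pics/s_tray.png"); crop(s,290,100,415,200,6,"pics/s_mount.png")
c=optics.calibration("top")
print(toplane(c,[(369,235),(314,231)],.04), toplane(c,[(98,239),(192,208),(217,282),(120,317)],.04))
print(toplane(c,[(282,195),(399,201),(398,274),(279,268)],.016))
print(toplane(c,[(361,153),(437,238),(403,310),(315,130),(267,140)],.02))
E
```

```text
[[ 0.4967832  -0.27994061  0.04      ]
 [ 0.51836186 -0.1471339   0.04      ]] [[0.54387201 0.38127433 0.04      ]
 [0.60155079 0.14692913 0.04      ]
 [0.41593637 0.0952655  0.04      ]
 [0.35300744 0.32899089 0.04      ]]
[[ 0.62138214 -0.07771374  0.016     ]
 [ 0.58017651 -0.37302125  0.016     ]
 [ 0.3976215  -0.34429351  0.016     ]
 [ 0.43829013 -0.05451407  0.016     ]]
[[ 0.71481598 -0.29153555  0.02      ]
 [ 0.47688512 -0.45381912  0.02      ]
 [ 0.31078952 -0.34341783  0.02      ]
 [ 0.78827487 -0.17902735  0.02      ]
 [ 0.77114325 -0.05140372  0.02      ]]
```

View pics/t_tray.png

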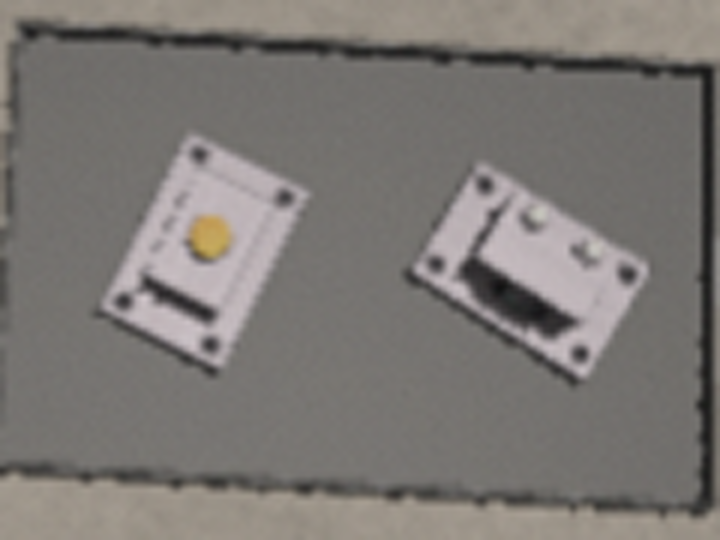

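View pics/t_mount.png

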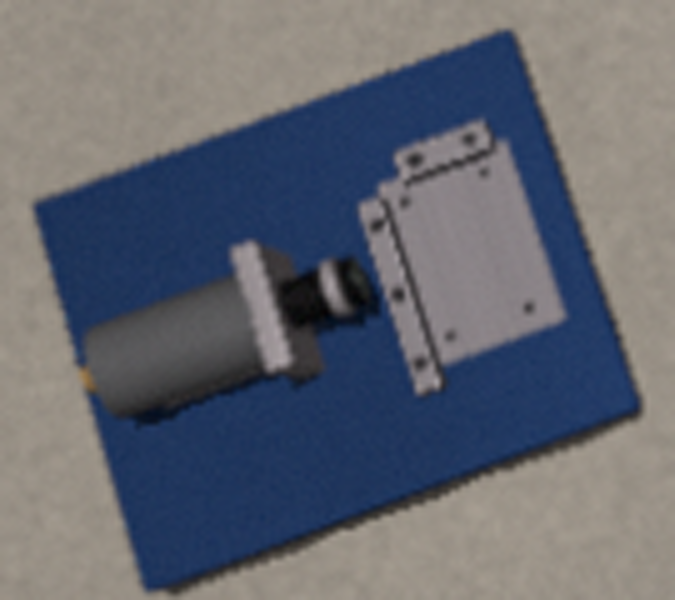

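View pics/s_tray.png

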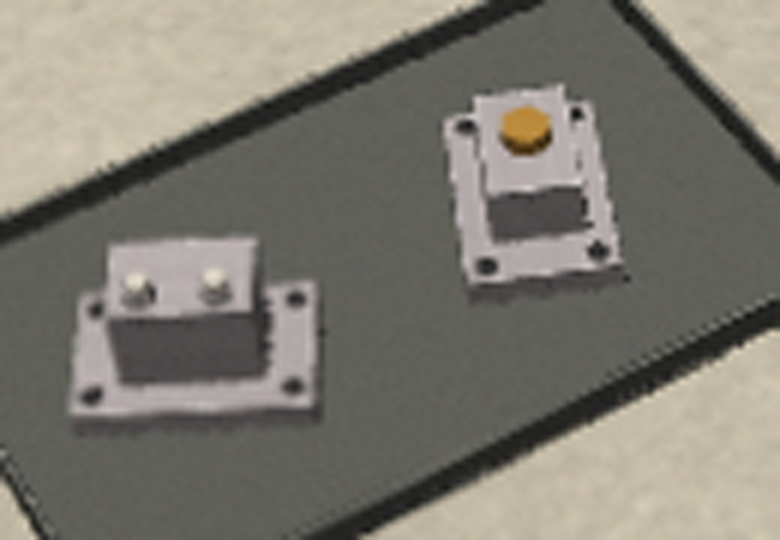

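View pics/s_mount.png

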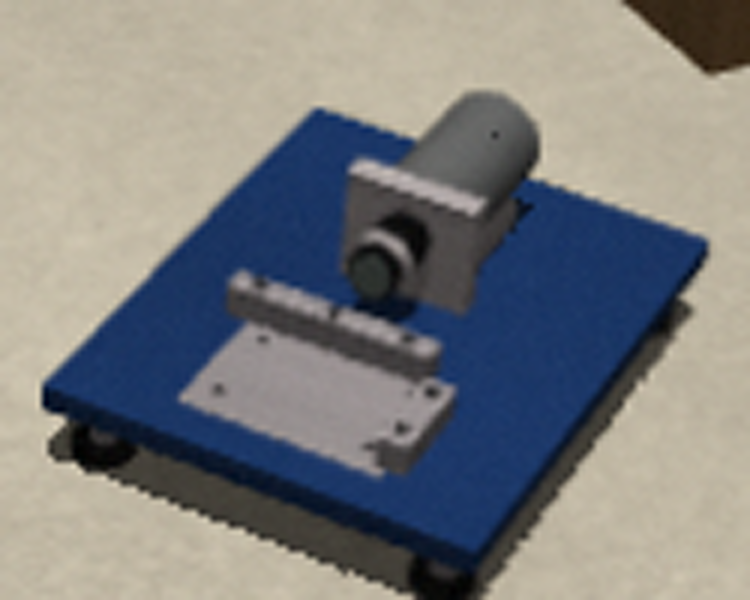

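```bash
cat > fit.py <<'E'
from h import *
from scipy.optimize import least_squares
ct=optics.calibration("top"); cs=optics.calibration("scene")
def px(a,s,o): return (np.array(a,float)+.5)/s-.5+np.array(o)
def fit(views,z,p0,name):
    # views: list (cal, pix, model mm)
    def pts(p,m):
        m=np.array(m)/1000.; c,s=np.cos(p[2]),np.sin(p[2])
        return np.c_[p[0]+c*m[:,0]-s*m[:,1],p[1]+s*m[:,0]+c*m[:,1],z+m[:,2]]
    f=lambda p: np.concatenate([(proj(c,pts(p,m))-u).ravel() for c,u,m in views])
    r=least_squares(f,p0,loss='soft_l1',x_scale=[.01,.01,.1])
    print(name,r.x.round(4),'deg',np.degrees(r.x[2]).round(2)); 
    for c,u,m in views: print((proj(c,pts(r.x,m))-u).round(1).tolist())
    return r.x
if __name__=="__main__":
    foot=[(42,-28,12),(-42,-28,12),(-42,28,12),(42,28,12)]
    vt=(ct,px([(480,162),(648,268),(588,380),(412,272)],6,(280,190)),foot)
    vs=(cs,px([(82,290),(318,280),(318,405),(70,412),(108,242),(258,238),(253,308),(108,316)],6,(160,210)),
        [(-42,28,12),(42,28,12),(42,-28,12),(-42,-28,12),(-25,17,50),(25,17,50),(25,-17,50),(-25,-17,50)])
    for v,n in(([vt],'cell top'),([vs],'cell scene'),([vt,vs],'cell both')): fit(v,.003,[.5,-.28,1.0],n)
    mt=(ct,px([(362,205),(385,197),(440,385),(418,394),(397,155),(484,120),(493,143),(404,180)],5,(90,200)),
        [(38,40,16),(38,28,16),(-58,28,16),(-58,40,16),(56,16,16),(56,-30,16),(42,-30,16),(42,16,16)])
    ms=(cs,px([(235,270),(440,345),(229,290),(425,378),(456,385),(408,447)],6,(290,100)),
        [(-58,40,16),(38,40,16),(-58,28,16),(42,16,16),(56,16,16),(56,-30,16)])
    for v,n in(([mt],'seat top'),([ms],'seat scene'),([mt,ms],'seat both')): fit(v,.04,[.5,.2,.2],n)
    w=toplane(ct,px([(37,204),(512,30),(640,410),(148,590)],5,(90,200)),.04)
    for i in range(4):
        d=w[(i+1)%4]-w[i]; print(np.linalg.norm(d).round(4),np.degrees(np.arctan2(d[1],d[0])).round(2))
    print(arm.read_state()['t'])
E
python3 fit.py
```

```text
cell top [ 0.5015 -0.2837  0.9185] deg 52.63
[[-0.1, -0.1], [0.7, -0.1], [-0.4, 0.1], [-0.1, 0.1]]
cell scene [ 0.5032 -0.2823  0.9059] deg 51.91
[[0.3, 0.4], [0.1, 0.1], [-0.6, -0.3], [0.1, 0.5], [0.8, -0.1], [-0.1, -0.7], [-0.0, 0.1], [-0.5, 0.0]]
cell both [ 0.5026 -0.2825  0.9097] deg 52.12
[[-0.5, -0.6], [0.2, -0.4], [-1.0, -0.3], [-0.6, -0.4]]
[[-0.0, 0.3], [-0.2, -0.1], [-0.8, -0.5], [-0.1, 0.5], [0.5, -0.2], [-0.4, -0.8], [-0.3, -0.0], [-0.7, -0.0]]
seat top [0.4983 0.172  0.2683] deg 15.37
[[-0.6, -0.1], [-0.5, -0.2], [0.5, 0.1], [0.1, 0.1], [-0.3, -0.5], [0.4, 0.0], [0.4, 0.8], [-0.0, -0.1]]
seat scene [0.4994 0.1739 0.2891] deg 16.56
[[0.3, 0.2], [0.2, -0.3], [-0.9, -0.7], [0.1, -0.2], [0.1, 0.5], [0.1, 0.3]]
seat both [0.4989 0.1726 0.2744] deg 15.72
[[-1.0, -0.2], [-0.8, -0.3], [0.4, -0.1], [-0.0, -0.1], [-0.7, -0.6], [-0.0, -0.2], [-0.0, 0.5], [-0.4, -0.2]]
[[0.2, 0.2], [-0.2, 0.0], [-1.1, -0.8], [-0.5, 0.1], [-0.5, 0.8], [-0.8, 0.6]]
0.2464 -74.21
0.1981 -164.51
0.2459 105.33
0.1961 15.63
0.15
```

```bash
cat > go.py <<'E'
from h import *
def delta(pos,psi_deg):
    s=arm.read_state(); q=s['ee_rot']; Rc=R.from_quat([q[1],q[2],q[3],q[0]])
    p=np.radians(psi_deg); x=np.array([np.cos(p),np.sin(p),0]); z=np.array([0,0,-1.]); Rt=R.from_matrix(np.c_[x,np.cross(z,x),z])
    d=Rc.inv().apply(np.array(pos)-s['eef_pos'])*100; r=(Rc.inv()*Rt).as_rotvec()
    x=Rc.as_matrix()[:,0]
    print('t',round(s['t'],2),'pos',s['eef_pos'].round(4),'psi',np.degrees(np.arctan2(x[1],x[0])).round(2),'q',s['joint_positions'].round(2))
    print('F',s['ft_force'].round(1),'M',s['moment'].round(2),'w',round(s['gripper_width']*8.54,2))
    print('delta cm',d.round(2),'rot',r.round(3))
E
python3 -c "
from go import *
delta([.5025,-.2828,.22],142.1)"
```

```text
t 0.15 pos [ 0.151  -0.6574  0.2305] psi 12.94 q [ 1.32  0.47 -0.05  1.53  0.02  1.14 -0.08]
F [ 0.3 -0.3 -0.7] M [-0.05 -0.02 -0.01] w 8.53
delta cm [ 42.64 -28.64   1.09] rot [-1.000e-03 -2.000e-03 -2.254e+00]
```

play_rows(
  commands=[8.5,-5.7,0.2,0,0,-0.45,17,-11.4,0.4,0,0,-0.7,20,-13.5,0.5,0,0,-0.75,20,-13.5,0.5,0,0,-0.75,20,-13.5,0.5,0,0,-0.75],
  fingers=8.5,
)

```text
t: 0.65
eef_pos: [0.3177, -0.4784, 0.2256]
ee_rot: [-0.001, 0.881, 0.472, 0.0]
ft_force: [0.6, -0.6, 0.2]
gripper_width: 0.995
```

```bash
python3 -c "
from go import *
delta([.5025,-.2828,.20],142.1)"
```

```text
t 0.65 pos [ 0.3177 -0.4784  0.2256] psi 56.38 q [ 1.14  0.33 -0.29  1.77  0.1   1.06  0.23]
F [ 0.6 -0.6  0.2] M [ 0.03 -0.02 -0.06] w 8.5
delta cm [26.52  4.57  2.6 ] rot [ 0.    -0.002 -1.496]
```

play_rows(
  commands=[5,0.9,0.5,0,0,-0.15,10,1.8,1,0,0,-0.3,15,2.7,1.5,0,0,-0.45,20,3.5,2,0,0,-0.6,24,4.1,2.4,0,0,-0.74],
)

```text
t: 1.15
eef_pos: [0.4857, -0.2994, 0.2018]
ee_rot: [-0.001, 0.649, 0.761, 0.001]
ft_force: [1.3, -0.5, 0.6]
gripper_width: 0.993
```

```bash
python3 -c "
from go import *
delta([.5025,-.2828,.20],142.1)"
```

```text
t 1.15 pos [ 0.4857 -0.2994  0.2018] psi 99.14 q [ 0.88  0.38 -0.52  1.8   0.21  1.02  0.45]
F [ 1.3 -0.5  0.6] M [-0.04 -0.08  0.04] w 8.48
delta cm [1.38 1.92 0.18] rot [ 0.001 -0.002 -0.75 ]
```

play_rows(
  commands=[0.3,0.4,0,0,0,-0.15,0.6,0.8,0,0,0,-0.3,0.9,1.2,0,0,0,-0.45,1.2,1.6,0.1,0,0,-0.6,1.4,1.9,0.2,0,0,-0.75],
  fingers=8.54,
)

```text
t: 1.65
eef_pos: [0.5023, -0.2822, 0.1995]
ee_rot: [-0.001, 0.325, 0.946, 0.001]
ft_force: [0.1, 0.4, -0.3]
gripper_width: 1.001
```

```bash
python3 -c "
from go import *
delta([.5025,-.2828,.20],142.1)
c=optics.calibration('wrist'); im=optics.read_camera('wrist'); cv2.imwrite('pics/w1.png',im[:,:,::-1])
print(c, -cv2.Rodrigues(c['rvec'])[0].T@c['tvec'])
def pts(m):
  m=np.array(m)/1000.;a=np.radians(52.1);C,S=np.cos(a),np.sin(a)
  return np.c_[.5025+C*m[:,0]-S*m[:,1],-.2828+S*m[:,0]+C*m[:,1],.003+m[:,2]]
print(proj(c,pts([(42,-28,12),(-42,-28,12),(-42,28,12),(42,28,12),(-25,17,50),(25,17,50),(25,-17,50),(-25,-17,50)])).round(1).tolist())
"
```

```text
t 1.65 pos [ 0.5023 -0.2822  0.1995] psi 142.12 q [ 0.96  0.42 -0.68  1.78  0.3   1.05  1.08]
F [ 0.1  0.4 -0.3] M [ 0.02 -0.04  0.09] w 8.55
delta cm [-0.05 -0.03 -0.05] rot [ 0.002 -0.002  0.   ]
{'vertical_fov': 62.93088902050892, 'cx': 279.24940020575923, 'cy': 212.8518851964686, 'k1': -0.01846161243398654, 'rvec': array([-2.58482714, -1.26306356, -0.18578406]), 'tvec': array([-0.08640448, -0.57426729,  0.18704248])} [ 0.44505786 -0.23767556  0.34302677]
[[320.4, 216.2], [236.4, 216.3], [234.4, 160.2], [322.4, 160.2], [249.2, 179.1], [307.5, 179.1], [306.6, 217.0], [250.1, 217.0]]
```

View pics/w1.png

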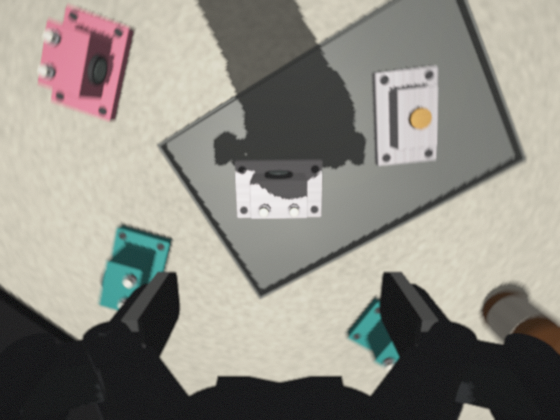

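play_rows(
  commands=[0,0,4,0,0,0,0,0,8,0,0,0,0,0,12,0,0,0,0,0,14.5,0,0,0,0,0,15,0,0,0],
)

```text
t: 2.2
eef_pos: [0.5, -0.2806, 0.046]
ee_rot: [-0.004, 0.324, 0.946, 0.002]
ft_force: [-0.2, -0.1, 1.4]
gripper_width: 0.995
```

```bash
python3 -c "
from go import *
delta([.5025,-.2828,.023],142.1)
im=optics.read_camera('wrist'); cv2.imwrite('pics/w2.png',im[:,:,::-1])
"
```

```text
t 2.2 pos [ 0.5    -0.2806  0.046 ] psi 142.25 q [ 0.87  0.61 -0.58  1.9   0.46  0.77  0.95]
F [-0.2 -0.1  1.4] M [-0.04  0.01 -0.02] w 8.5
delta cm [-0.36 -0.02  2.3 ] rot [ 0.001 -0.009  0.003]
```

View pics/w2.png

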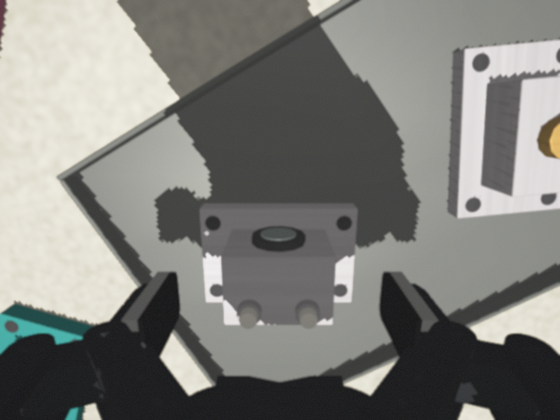

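play_rows(
  commands=[-0.2,0,0.8,0,-0.005,0,-0.35,0,1.5,0,-0.009,0.003,-0.35,0,2.0,0,-0.009,0.003,-0.35,0,2.3,0,-0.009,0.003,-0.35,0,2.3,0,-0.009,0.003],
)

```text
t: 2.75
eef_pos: [0.5037, -0.2828, 0.0241]
ee_rot: [0.001, 0.325, 0.946, 0.0]
ft_force: [-0.5, 0.3, 0.6]
gripper_width: 0.999
```

```bash
python3 -c "
from go import *
delta([.5025,-.2828,.023],142.1)
"
```

```text
t 2.75 pos [ 0.5037 -0.2828  0.0241] psi 142.09 q [ 0.85  0.64 -0.55  1.91  0.49  0.73  0.92]
F [-0.5  0.3  0.6] M [ 0.   -0.01  0.  ] w 8.53
delta cm [ 0.09 -0.07  0.11] rot [ 0.002  0.002 -0.   ]
```

Close with 50 N.

play_rows(
  commands=[0.1,-0.05,0.1,0,0,0,0.1,-0.05,0.1,0,0,0,0.1,-0.05,0.1,0,0,0,0.1,-0.05,0.1,0,0,0,0.1,-0.05,0.1,0,0,0],
  fingers=0,
  force=50,
)

```text
t: 3.25
eef_pos: [0.5027, -0.2828, 0.0235]
ee_rot: [0.002, 0.325, 0.946, 0.0]
ft_force: [-0.6, 0.4, 3.7]
gripper_width: 0.583
```

play_rows(
  commands=[0,0,0,0,0,0,0,0,0,0,0,0,0,0,0,0,0,0],
)

```text
t: 3.55
eef_pos: [0.5027, -0.2828, 0.0235]
ee_rot: [0.002, 0.325, 0.946, 0.0]
ft_force: [-0.2, -0.7, 1.7]
gripper_width: 0.577
```

```bash
python3 -c "
from go import *
delta([.5025,-.2828,.023],142.1)
im=optics.read_camera('wrist'); cv2.imwrite('pics/w3.png',im[:,:,::-1])
"
```

```text
t 3.55 pos [ 0.5027 -0.2828  0.0235] psi 142.09 q [ 0.85  0.64 -0.55  1.92  0.49  0.72  0.92]
F [-0.2 -0.7  1.7] M [-0.04  0.2  -0.02] w 4.93
delta cm [ 0.02 -0.01  0.05] rot [ 0.001  0.003 -0.   ]
```

View pics/w3.png

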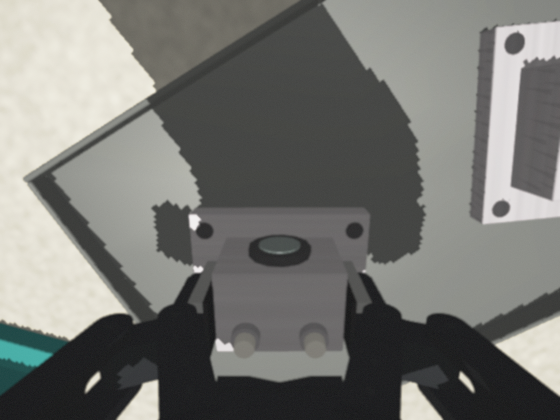

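play_rows(
  commands=[0,0,-1.5,0,0,0,0,0,-4.5,0,0,0,0,0,-8.5,0,0,0,0,0,-12.5,0,0,0,0,0,-15.5,0,0,0],
)

```text
t: 4.1
eef_pos: [0.5025, -0.2823, 0.1813]
ee_rot: [0.002, 0.325, 0.946, 0.0]
ft_force: [0.2, -0.6, -4.1]
gripper_width: 0.578
```

```bash
python3 -c "
from go import *
delta([.4932,.1629,.18],105.6)
"
```

```text
t 4.1 pos [ 0.5025 -0.2823  0.1813] psi 142.12 q [ 0.95  0.44 -0.67  1.8   0.32  1.01  1.06]
F [ 0.2 -0.6 -4.1] M [-0.08 -0.02  0.02] w 4.94
delta cm [28.07 34.57  0.06] rot [0.003 0.004 0.637]
```

play_rows(
  commands=[2.2,2.7,0,0,0,0.06,5,6.1,0,0,0,0.13,8,9.8,0,0,0,0.2,11,13.5,0,0,0,0.27,14,17.2,0,0,0,0.34],
)

```text
t: 4.6
eef_pos: [0.4966, -0.0587, 0.1813]
ee_rot: [0.002, 0.481, 0.877, 0.0]
ft_force: [2.0, -0.1, -4.1]
gripper_width: 0.577
```

```bash
python3 -c "
from go import *
delta([.4932,.1629,.18],105.6)
"
```

```text
t 4.6 pos [ 0.4966 -0.0587  0.1813] psi 122.46 q [ 0.61  0.31 -0.69  1.97  0.25  0.94  0.36]
F [ 2.  -0.1 -4.1] M [ 0.04 -0.07  0.02] w 4.93
delta cm [18.88 11.61  0.09] rot [0.004 0.003 0.294]
```

play_rows(
  commands=[4,2.5,0,0,0,0.06,8,5,0,0,0,0.12,12,7.4,0,0,0,0.18,16,9.8,0,0,0,0.25,18.9,11.6,0,0.004,0.003,0.294],
)

```text
t: 5.1
eef_pos: [0.4915, 0.1666, 0.1815]
ee_rot: [-0.0, 0.604, 0.797, 0.0]
ft_force: [-0.2, 0.3, -3.7]
gripper_width: 0.58
```

play_rows(
  commands=[0,0,0,0,0,0,0,0,0,0,0,0],
)

```text
t: 5.3
eef_pos: [0.4905, 0.1679, 0.1816]
ee_rot: [-0.001, 0.602, 0.798, -0.0]
ft_force: [-0.3, -1.0, -3.9]
gripper_width: 0.578
```

```bash
python3 -c "
from go import *
im=optics.read_camera('wrist'); cv2.imwrite('pics/w4.png',im[:,:,::-1])
im=optics.read_camera('top'); crop(im,90,180,250,320,5,'pics/t4.png')
delta([.4932,.1629,.075],105.6)
"
```

```text
t 5.4 pos [0.4912 0.1651 0.1813] psi 105.64 q [ 0.16  0.35 -0.7   1.93  0.27  0.96 -0.39]
F [-0.6 -0.4 -3.1] M [ 0.   -0.02  0.05] w 4.93
delta cm [-0.27  0.14 10.63] rot [-0.001  0.     0.001]
```

View pics/w4.png

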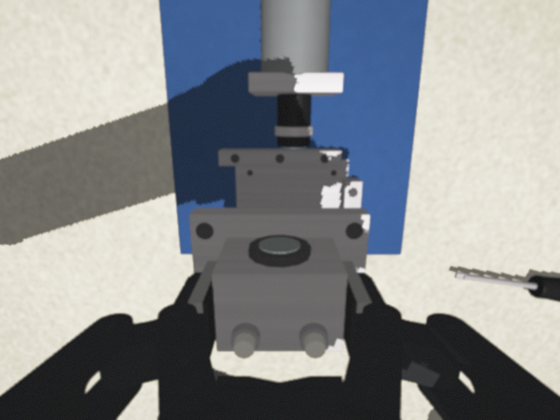

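View pics/t4.png

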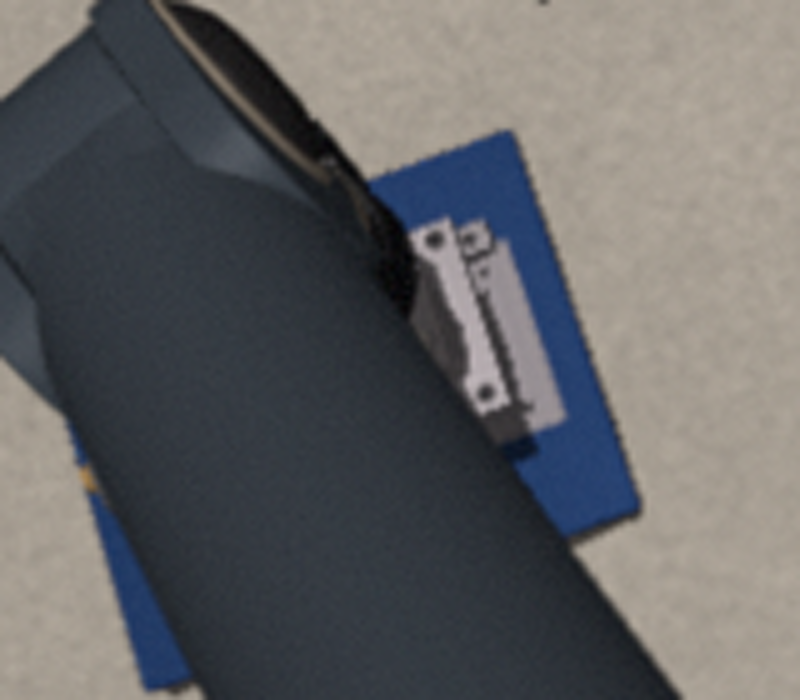

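```bash
python3 -c "
from go import *
c=optics.calibration('wrist')
def pts(m,x=.4988,y=.1728,yaw=15.6):
  m=np.array(m)/1000.;a=np.radians(yaw);C,S=np.cos(a),np.sin(a)
  return np.c_[x+C*m[:,0]-S*m[:,1],y+S*m[:,0]+C*m[:,1],.04+m[:,2]]
P=pts([(-58,40,16),(38,40,16),(-58,28,16),(42,16,16),(56,16,16)])
u=proj(c,P);print(u.round(1).tolist())
im=cv2.imread('pics/w4.png')
cv2.imwrite('pics/w4c.png',cv2.resize(im[130:260,190:400],None,fx=3.8,fy=3.8,interpolation=cv2.INTER_CUBIC))
print(((u-[190,130])*3.8).round(0).tolist())
"
```

```text
[[216.2, 147.5], [340.3, 147.6], [217.0, 163.0], [343.8, 178.2], [361.4, 178.2]]
[[100.0, 66.0], [571.0, 67.0], [103.0, 125.0], [584.0, 183.0], [651.0, 183.0]]
```

View pics/w4c.png

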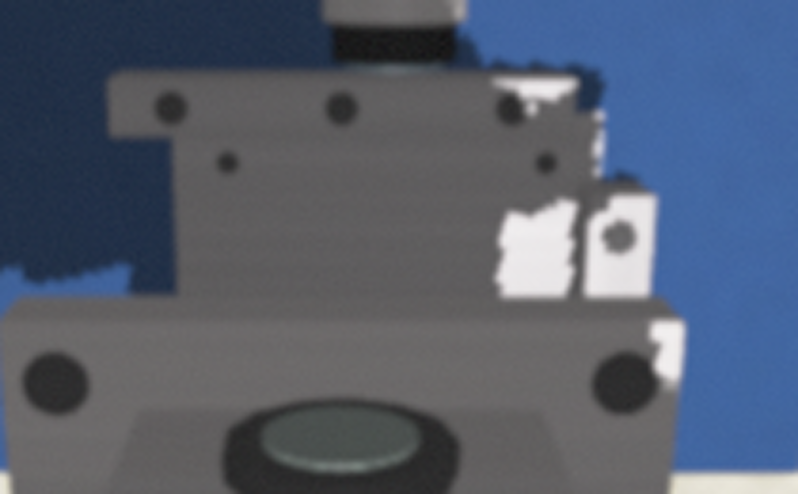

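play_rows(
  commands=[-0.2,0.1,3,0,0,0,-0.3,0.1,6,0,0,0,-0.3,0.1,8.5,0,0,0,-0.3,0.1,10,0,0,0,-0.3,0.1,10.6,0,0,0],
)

```text
t: 5.9
eef_pos: [0.4924, 0.1607, 0.0739]
ee_rot: [-0.001, 0.605, 0.796, -0.002]
ft_force: [0.6, 0.2, -3.9]
gripper_width: 0.573
```

play_rows(
  commands=[0,0,0,0,0,0,0,0,0,0,0,0],
)

```text
t: 6.1
eef_pos: [0.4932, 0.1605, 0.0747]
ee_rot: [-0.0, 0.605, 0.796, -0.001]
ft_force: [-0.3, 0.1, -3.7]
gripper_width: 0.578
```

```bash
python3 -c "
from go import *
im=optics.read_camera('wrist'); cv2.imwrite('pics/w5.png',im[:,:,::-1])
im=optics.read_camera('scene'); crop(im,280,80,420,190,5,'pics/s5.png')
delta([.4932,.1629,.0605],105.6)
"
```

```text
t 6.2 pos [0.4933 0.1609 0.075 ] psi 105.5 q [ 0.09  0.49 -0.62  2.02  0.41  0.76 -0.51]
F [ 0.5 -0.5 -3.7] M [-0.    0.01 -0.02] w 4.98
delta cm [0.19 0.05 1.45] rot [-0.002  0.001 -0.002]
```

View pics/w5.png

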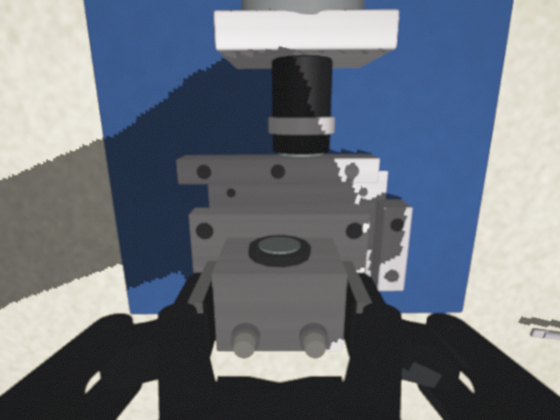

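View pics/s5.png

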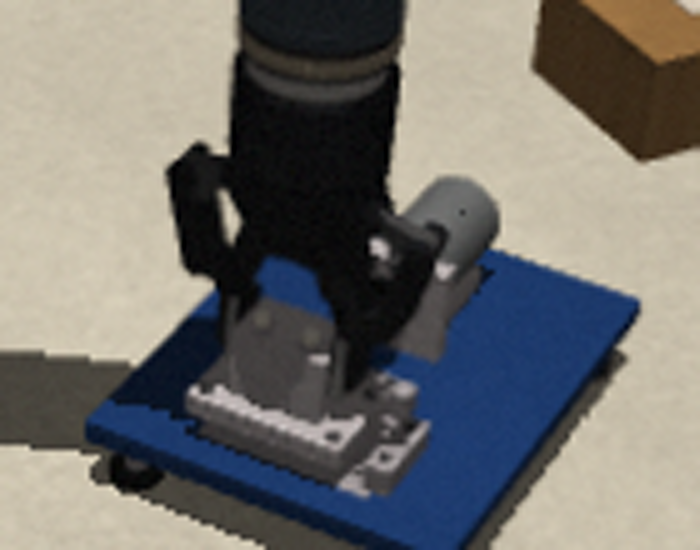

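play_rows(
  commands=[0,0,0.5,0,0,0,0,0,0.9,0,0,0,0,0,1.2,0,0,0,0,0,1.35,0,0,0,0,0,1.4,0,0,0],
)

```text
t: 6.7
eef_pos: [0.4931, 0.1609, 0.0607]
ee_rot: [-0.0, 0.605, 0.796, -0.001]
ft_force: [-0.5, 0.4, -2.7]
gripper_width: 0.58
```

```bash
python3 -c "
from go import *
delta([.4932,.1629,.0605],105.6)
"
```

```text
t 6.7 pos [0.4931 0.1609 0.0607] psi 105.51 q [ 0.08  0.51 -0.6   2.03  0.43  0.73 -0.53]
F [-0.5  0.4 -2.7] M [-0.05  0.01 -0.03] w 4.95
delta cm [0.19 0.06 0.02] rot [-0.002  0.001 -0.001]
```

play_rows(
  commands=[0,0,0.05,0,0,0,0,0,0.1,0,0,0,0,0,0.15,0,0,0],
)

```text
t: 7.0
eef_pos: [0.4934, 0.1611, 0.0605]
ee_rot: [0.0, 0.605, 0.796, -0.001]
ft_force: [-4.3, -2.8, 12.8]
gripper_width: 0.576
```

```bash
python3 -c "
from go import *
delta([.4932,.1629,.0605],105.6)
"
```

```text
t 7.0 pos [0.4934 0.1611 0.0605] psi 105.52 q [ 0.07  0.52 -0.6   2.03  0.43  0.73 -0.53]
F [-4.3 -2.8 12.8] M [-0.43  0.64 -0.06] w 4.92
delta cm [0.18 0.02 0.  ] rot [-0.002  0.002 -0.001]
```

play_rows(
  commands=[0.1,0,0.03,0,0,0,0.2,0,0.03,0,0,0,0.3,0,0.03,0,0,0,0.4,0,0.03,0,0,0,0.5,0,0.03,0,0,0],
)

```text
t: 7.5
eef_pos: [0.4928, 0.1659, 0.0606]
ee_rot: [0.001, 0.605, 0.796, -0.001]
ft_force: [-0.0, -2.4, 1.9]
gripper_width: 0.575
```

```bash
cat >> go.py <<'E'
def tf():
    s=arm.read_state(); q=s['ee_rot']; Rc=R.from_quat([q[1],q[2],q[3],q[0]])
    a=np.radians(15.6); d=s['eef_pos'][:2]-[.4988,.1728]
    print('tool-frame F (x=rail,y=stop,z)',Rc.inv().apply(s['ft_force']).round(1),'M',Rc.inv().apply(s['moment']).round(2),'seat-frame mm',(np.array([[np.cos(a),np.sin(a)],[-np.sin(a),np.cos(a)]])@d*1000).round(1))
E
python3 -c "
from go import *
delta([.4988,.1728,.0605],105.6); tf()
"
```

```text
t 7.5 pos [0.4928 0.1659 0.0606] psi 105.49 q [ 0.06  0.52 -0.6   2.03  0.44  0.73 -0.54]
F [-0.  -2.4  1.9] M [-0.38 -0.37 -0.08] w 4.91
delta cm [0.5  0.77 0.  ] rot [-0.     0.002 -0.002]
tool-frame F (x=rail,y=stop,z) [-2.3 -0.7 -1.9] M [-0.25 -0.47  0.08] seat-frame mm [-7.7 -5. ]
```

play_rows(
  commands=[0.08,0,0.03,0,0,0,0.15,0,0.03,0,0,0,0.22,0,0.03,0,0,0,0.3,0,0.03,0,0,0],
)

```text
t: 7.9
eef_pos: [0.4924, 0.1689, 0.0605]
ee_rot: [0.001, 0.605, 0.796, -0.0]
ft_force: [0.9, -2.4, 5.0]
gripper_width: 0.573
```

```bash
python3 -c "
from go import *
delta([.4988,.1728,.0605],105.6); tf()
"
```

```text
t 7.9 pos [0.4924 0.1689 0.0605] psi 105.49 q [ 0.06  0.52 -0.6   2.02  0.44  0.73 -0.54]
F [ 0.9 -2.4  5. ] M [-0.56 -0.28 -0.01] w 4.9
delta cm [ 0.2   0.72 -0.  ] rot [ 0.     0.002 -0.002]
tool-frame F (x=rail,y=stop,z) [-2.6  0.2 -5. ] M [-0.12 -0.61  0.01] seat-frame mm [-7.2 -2. ]
```

play_rows(
  commands=[0.06,0,0.02,0,0,0,0.12,0,0.02,0,0,0,0.18,0,0.02,0,0,0],
)

```text
t: 8.2
eef_pos: [0.4922, 0.1705, 0.0605]
ee_rot: [0.001, 0.605, 0.796, -0.0]
ft_force: [0.5, -3.9, 5.2]
gripper_width: 0.575
```

```bash
python3 -c "
from go import *
delta([.4988,.1728,.0605],105.6); tf()
"
```

```text
t 8.2 pos [0.4922 0.1705 0.0605] psi 105.49 q [ 0.05  0.52 -0.6   2.02  0.44  0.73 -0.55]
F [ 0.5 -3.9  5.2] M [-0.61 -0.2  -0.03] w 4.91
delta cm [0.05 0.7  0.  ] rot [ 0.001  0.003 -0.002]
tool-frame F (x=rail,y=stop,z) [-3.9 -0.6 -5.2] M [-0.03 -0.65  0.03] seat-frame mm [-7.  -0.5]
```

play_rows(
  commands=[0.05,0,0.02,0,0,0,0.1,0,0.02,0,0,0,0.15,0,0.02,0,0,0],
)

```text
t: 8.5
eef_pos: [0.492, 0.1717, 0.0605]
ee_rot: [0.002, 0.605, 0.796, -0.001]
ft_force: [1.5, -3.0, 4.7]
gripper_width: 0.58
```

```bash
python3 -c "
from go import *
delta([.4988,.1728,.0605],105.6); tf()
"
```

```text
t 8.5 pos [0.492  0.1717 0.0605] psi 105.48 q [ 0.05  0.52 -0.6   2.02  0.44  0.73 -0.55]
F [ 1.5 -3.   4.7] M [-0.61 -0.15  0.06] w 4.95
delta cm [-0.08  0.68  0.  ] rot [ 0.001  0.003 -0.002]
tool-frame F (x=rail,y=stop,z) [-3.3  0.6 -4.7] M [ 0.01 -0.62 -0.06] seat-frame mm [-6.8  0.8]
```

play_rows(
  commands=[0.05,0,0.02,0,0,0,0.1,0,0.02,0,0,0,0.15,0,0.02,0,0,0],
)

```text
t: 8.8
eef_pos: [0.4919, 0.1727, 0.0605]
ee_rot: [0.002, 0.605, 0.796, -0.001]
ft_force: [0.3, -4.5, 6.7]
gripper_width: 0.576
```

```bash
python3 -c "
from go import *
im=optics.read_camera('wrist'); cv2.imwrite('pics/w6.png',cv2.resize(im[130:330,150:430,::-1],None,fx=2.8,fy=2.8))
delta([.4988,.1728,.0605],105.6); tf()
"
```

```text
t 8.85 pos [0.4919 0.1726 0.0605] psi 105.48 q [ 0.05  0.52 -0.6   2.02  0.44  0.73 -0.55]
F [ 1.  -3.4  5.9] M [-0.7  -0.15  0.06] w 4.92
delta cm [-0.17  0.67  0.  ] rot [ 0.001  0.004 -0.002]
tool-frame F (x=rail,y=stop,z) [-3.5  0.  -5.9] M [ 0.04 -0.71 -0.06] seat-frame mm [-6.7  1.7]
```

View pics/w6.png

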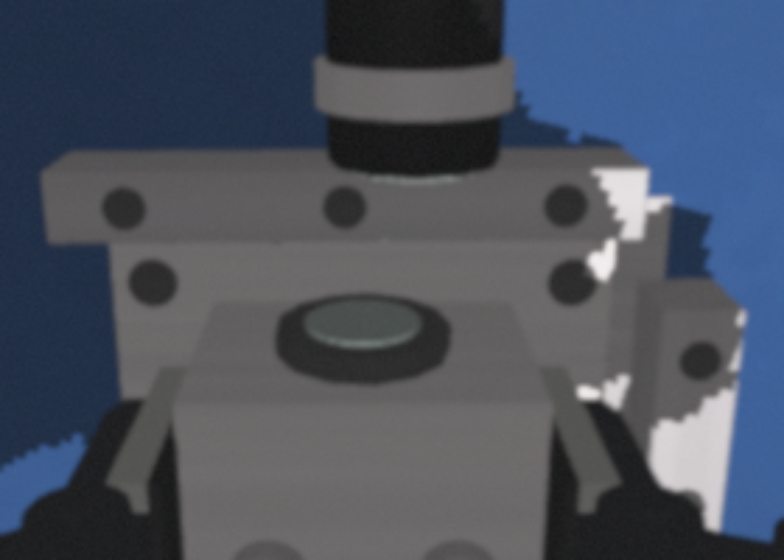

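play_rows(
  commands=[0.07,0,0.02,0,0,0,0.14,0,0.02,0,0,0,0.2,0,0.02,0,0,0],
)

```text
t: 9.15
eef_pos: [0.4919, 0.1727, 0.0606]
ee_rot: [0.003, 0.606, 0.796, -0.002]
ft_force: [0.7, -6.9, 9.2]
gripper_width: 0.573
```

```bash
python3 -c "
from go import *
delta([.4988,.1728,.0605],105.6); tf()
"
```

```text
t 9.15 pos [0.4919 0.1727 0.0606] psi 105.46 q [ 0.04  0.52 -0.6   2.02  0.44  0.73 -0.56]
F [ 0.7 -6.9  9.2] M [-1.46 -0.24  0.13] w 4.9
delta cm [-0.18  0.67  0.01] rot [ 0.     0.008 -0.002]
tool-frame F (x=rail,y=stop,z) [-6.9 -1.1 -9.1] M [ 0.16 -1.47 -0.13] seat-frame mm [-6.7  1.8]
```

play_rows(
  commands=[0.15,0.1,0.02,0,0.008,-0.002,0.15,0.2,0.02,0,0.008,-0.002,0.15,0.3,0.02,0,0.008,-0.002,0.15,0.4,0.02,0,0.008,-0.002,0.15,0.5,0.02,0,0.008,-0.002],
)

```text
t: 9.65
eef_pos: [0.4946, 0.1736, 0.0606]
ee_rot: [0.0, 0.604, 0.797, -0.003]
ft_force: [-5.1, -7.5, 13.2]
gripper_width: 0.578
```

```bash
python3 -c "
from go import *
delta([.4988,.1728,.0605],105.6); tf()
"
```

```text
t 9.65 pos [0.4946 0.1736 0.0606] psi 105.64 q [ 0.05  0.52 -0.6   2.01  0.44  0.74 -0.55]
F [-5.1 -7.5 13.2] M [-1.39  0.7   0.31] w 4.94
delta cm [-0.19  0.38  0.01] rot [-0.004  0.004  0.001]
tool-frame F (x=rail,y=stop,z) [ -5.9  -7.  -13.1] M [ 1.04 -1.15 -0.31] seat-frame mm [-3.8  1.9]
```

play_rows(
  commands=[0.1,0.1,0,0,0.004,0,0.1,0.2,0,0,0.004,0,0.1,0.3,0,0,0.004,0,0.1,0.4,0,0,0.004,0,0.1,0.45,0,0,0.004,0],
)

```text
t: 10.15
eef_pos: [0.4969, 0.1743, 0.0608]
ee_rot: [-0.002, 0.604, 0.797, -0.004]
ft_force: [-5.1, -5.8, 12.8]
gripper_width: 0.58
```

```bash
python3 -c "
from go import *
delta([.4988,.1728,.0605],105.6); tf()
"
```

```text
t 10.15 pos [0.4969 0.1743 0.0608] psi 105.69 q [ 0.05  0.53 -0.6   2.    0.43  0.75 -0.54]
F [-5.1 -5.8 12.8] M [-1.3   0.79  0.22] w 4.95
delta cm [-0.19  0.15  0.03] rot [-0.009  0.003  0.002]
tool-frame F (x=rail,y=stop,z) [ -4.3  -6.6 -12.7] M [ 1.12 -1.04 -0.22] seat-frame mm [-1.5  1.9]
```

play_rows(
  commands=[0.08,0.05,-0.03,-0.009,0.003,0,0.08,0.1,-0.03,-0.009,0.003,0,0.08,0.15,-0.03,-0.009,0.003,0],
)

```text
t: 10.45
eef_pos: [0.4967, 0.1742, 0.0606]
ee_rot: [-0.0, 0.604, 0.797, -0.002]
ft_force: [-3.4, -5.9, 5.8]
gripper_width: 0.573
```

```bash
python3 -c "
from go import *
delta([.4988,.1728,.0605],105.6); tf()
"
```

```text
t 10.45 pos [0.4967 0.1742 0.0606] psi 105.72 q [ 0.05  0.53 -0.6   2.01  0.44  0.74 -0.54]
F [-3.4 -5.9  5.8] M [-1.16  0.46  0.23] w 4.89
delta cm [-0.19  0.17  0.01] rot [-0.003  0.002  0.002]
tool-frame F (x=rail,y=stop,z) [-4.7 -4.9 -5.7] M [ 0.76 -1.   -0.22] seat-frame mm [-1.7  1.9]
```

play_rows(
  commands=[0.1,0.1,-0.01,-0.003,0.002,0.002,0.1,0.2,-0.01,-0.003,0.002,0.002,0.1,0.25,-0.01,-0.003,0.002,0.002,0.1,0.3,-0.01,-0.003,0.002,0.002],
)

```text
t: 10.85
eef_pos: [0.4978, 0.1745, 0.0607]
ee_rot: [-0.0, 0.604, 0.797, -0.003]
ft_force: [-4.6, -6.4, 8.4]
gripper_width: 0.575
```

```bash
python3 -c "
from go import *
im=optics.read_camera('wrist'); cv2.imwrite('pics/w7.png',cv2.resize(im[130:330,150:430,::-1],None,fx=2.8,fy=2.8))
delta([.4988,.1728,.0605],105.6); tf()
"
```

```text
t 10.9 pos [0.4979 0.1745 0.0606] psi 105.64 q [ 0.05  0.53 -0.6   2.01  0.44  0.74 -0.54]
F [-4.3 -7.2  9.2] M [-1.31  0.61  0.22] w 4.94
delta cm [-0.19  0.04  0.01] rot [-0.004  0.002  0.001]
tool-frame F (x=rail,y=stop,z) [-5.8 -6.1 -9.2] M [ 0.94 -1.1  -0.22] seat-frame mm [-0.4  1.9]
```

View pics/w7.png

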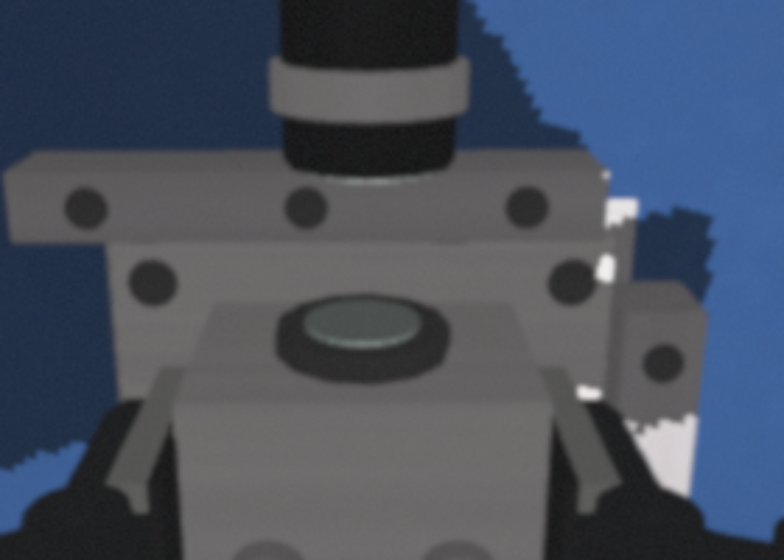

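play_rows(
  commands=[0.1,0.1,-0.02,-0.004,0.002,0,0.1,0.2,-0.02,-0.004,0.002,0,0.1,0.28,-0.02,-0.004,0.002,0,0.1,0.35,-0.02,-0.004,0.002,0],
)

```text
t: 11.3
eef_pos: [0.499, 0.1748, 0.0607]
ee_rot: [-0.0, 0.604, 0.797, -0.003]
ft_force: [-6.4, -7.4, 12.6]
gripper_width: 0.578
```

```bash
python3 -c "
from go import *
delta([.4988,.1728,.0605],105.6); tf()
"
```

```text
t 11.3 pos [0.499  0.1748 0.0607] psi 105.67 q [ 0.05  0.53 -0.6   2.    0.44  0.75 -0.54]
F [-6.4 -7.4 12.6] M [-1.42  1.02  0.23] w 4.94
delta cm [-0.19 -0.08  0.02] rot [-0.006  0.003  0.001]
tool-frame F (x=rail,y=stop,z) [ -5.5  -8.2 -12.6] M [ 1.37 -1.09 -0.23] seat-frame mm [0.8 1.9]
```

play_rows(
  commands=[0.1,0.1,-0.04,-0.006,0.003,0,0.1,0.2,-0.04,-0.006,0.003,0,0.1,0.28,-0.04,-0.006,0.003,0,0.1,0.35,-0.04,-0.006,0.003,0],
)

```text
t: 11.7
eef_pos: [0.4991, 0.1749, 0.0607]
ee_rot: [-0.001, 0.604, 0.797, -0.004]
ft_force: [-9.2, -7.9, 13.7]
gripper_width: 0.579
```

```bash
python3 -c "
from go import *
delta([.4988,.1728,.0605],105.6); tf()
"
```

```text
t 11.7 pos [0.4991 0.1749 0.0607] psi 105.69 q [ 0.05  0.53 -0.6   2.    0.44  0.75 -0.54]
F [-9.2 -7.9 13.7] M [-1.54  1.53  0.2 ] w 4.95
delta cm [-0.19 -0.08  0.02] rot [-0.007  0.004  0.001]
tool-frame F (x=rail,y=stop,z) [ -5.1 -11.1 -13.6] M [ 1.89 -1.07 -0.2 ] seat-frame mm [0.8 1.9]
```

play_rows(
  commands=[0.2,0.2,-0.02,-0.007,0.004,0,0.3,0.3,-0.02,-0.007,0.004,0,0.4,0.4,-0.02,-0.007,0.004,0,0.4,0.4,-0.02,-0.007,0.004,0,0.4,0.4,-0.02,-0.007,0.004,0],
  force=80,
)

```text
t: 12.2
eef_pos: [0.4991, 0.175, 0.0609]
ee_rot: [0.0, 0.604, 0.797, -0.006]
ft_force: [-9.1, -14.3, 17.2]
gripper_width: 0.57
```

```bash
python3 -c "
from go import *
delta([.4988,.1728,.0605],105.6); tf()
im=optics.read_camera('wrist'); cv2.imwrite('pics/w8.png',cv2.resize(im[130:330,150:430,::-1],None,fx=2.8,fy=2.8))
im=optics.read_camera('scene'); crop(im,310,110,390,180,8,'pics/s8.png')
tf()
im=optics.read_camera('wrist');im=optics.read_camera('wrist');im=optics.read_camera('wrist');im=optics.read_camera('wrist')
tf(); delta([.4988,.1728,.0605],105.6)
"
```

```text
t 12.2 pos [0.4991 0.175  0.0609] psi 105.66 q [ 0.04  0.53 -0.6   2.    0.44  0.75 -0.55]
F [ -9.1 -14.3  17.2] M [-2.64  1.35  0.41] w 4.87
delta cm [-0.2  -0.08  0.05] rot [-0.009  0.008  0.001]
tool-frame F (x=rail,y=stop,z) [-11.4 -12.8 -17. ] M [ 2.01 -2.18 -0.4 ] seat-frame mm [0.8 2. ]
tool-frame F (x=rail,y=stop,z) [-11.9 -12.3 -17.8] M [ 2.07 -2.2  -0.34] seat-frame mm [0.8 2. ]
tool-frame F (x=rail,y=stop,z) [-11.1 -12.1 -17.7] M [ 2.07 -2.22 -0.41] seat-frame mm [0.8 2. ]
t 12.5 pos [0.4991 0.175  0.0609] psi 105.66 q [ 0.04  0.53 -0.6   2.    0.44  0.75 -0.55]
F [ -8.5 -13.8  17.9] M [-2.69  1.4   0.41] w 4.91
delta cm [-0.2  -0.08  0.05] rot [-0.009  0.008  0.001]
```

View pics/w8.png

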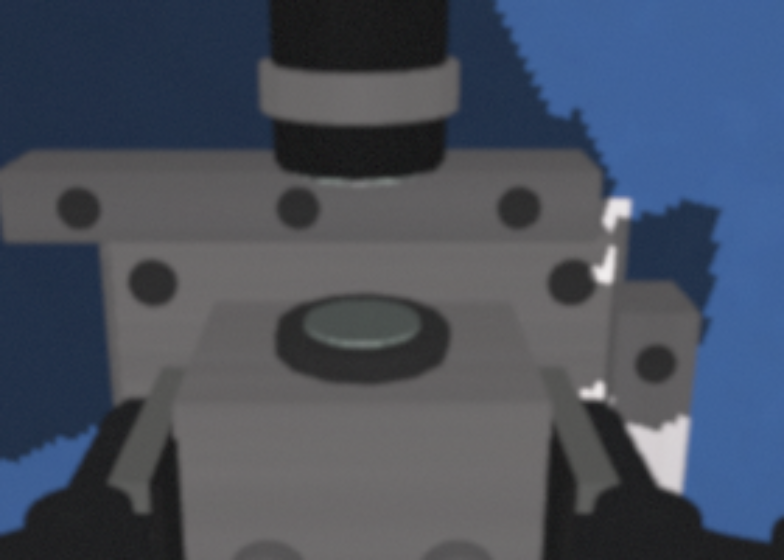

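View pics/s8.png

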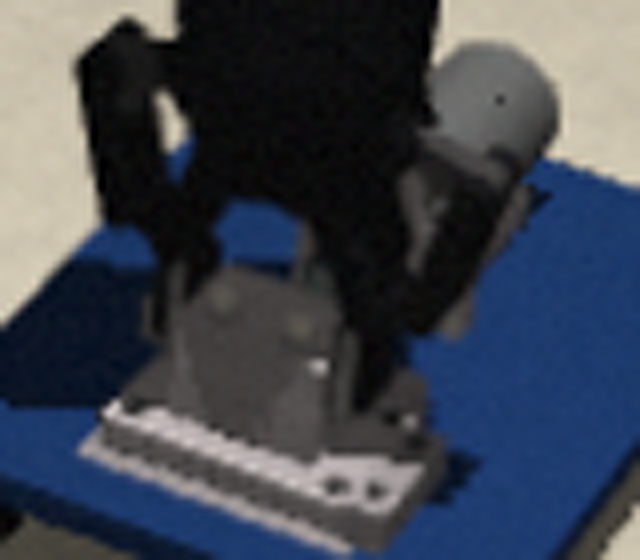

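play_rows(
  commands=[0.4,0.4,0,-0.012,0.008,0,0.4,0.4,0,-0.02,0.014,0,0.4,0.4,0,-0.02,0.014,0,0.4,0.4,0,-0.02,0.014,0],
)

```text
t: 12.9
eef_pos: [0.499, 0.1749, 0.0606]
ee_rot: [0.001, 0.604, 0.797, -0.0]
ft_force: [-7.0, -13.6, 17.1]
gripper_width: 0.572
```

```bash
python3 -c "
from go import *
delta([.4988,.1728,.0605],105.6); tf()
"
```

```text
t 12.9 pos [0.499  0.1749 0.0606] psi 105.64 q [ 0.05  0.53 -0.6   2.01  0.44  0.74 -0.55]
F [ -7.  -13.6  17.1] M [-2.74  1.57  0.43] w 4.89
delta cm [-0.2  -0.07  0.01] rot [0.001 0.002 0.001]
tool-frame F (x=rail,y=stop,z) [-11.2 -10.4 -17.1] M [ 2.25 -2.21 -0.44] seat-frame mm [0.7 2. ]
```

```bash
python3 -c "
from go import *
import pickle
c=optics.calibration('wrist'); im=optics.read_camera('wrist'); pickle.dump(c,open('c9.pkl','wb'))
cv2.imwrite('pics/w9.png',im[:,:,::-1])
crop(im,145,175,405,280,3,'pics/w9c.png')
tf()
"
```

```text
tool-frame F (x=rail,y=stop,z) [-10.9 -10.1 -15.7] M [ 2.26 -2.28 -0.41] seat-frame mm [0.7 1.9]
```

View pics/w9c.png

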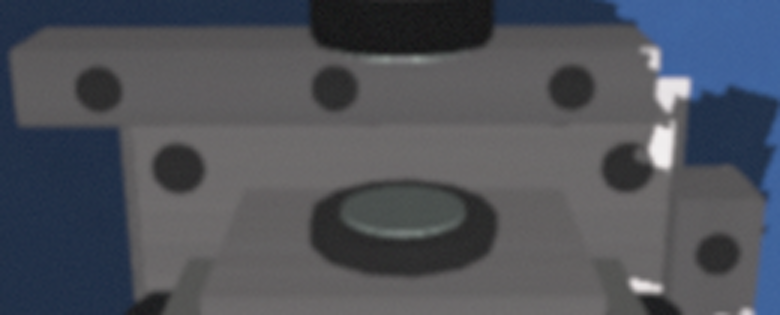

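```bash
python3 -c "
import pickle
from fit import *
c=pickle.load(open('c9.pkl','rb'))
o=(145,175)
s=fit([(c,px([(12,48),(660,48),(18,126),(678,195),(762,197)],3,o),[(-58,40,16),(38,40,16),(-58,28,16),(42,16,16),(56,16,16)])],.04,[.5,.17,.27],'seat')
k=fit([(c,px([(243,188),(562,188),(200,293),(607,293)],3,o),[(-25,17,12),(25,17,12),(-25,17,50),(25,17,50)])],.04,[.5,.17,.27],'cell')
C,S=np.cos(s[2]),np.sin(s[2]); d=(k-s)[:2]*1000
print('cell in seat mm',C*d[0]+S*d[1],-S*d[0]+C*d[1],'yaw',k[2]-s[2])
"
```

```text
seat [0.4996 0.1742 0.2763] deg 15.83
[[-0.9, 0.1], [0.2, -0.8], [0.2, -0.1], [-0.7, 0.9], [1.5, 0.1]]
cell [0.4995 0.1739 0.2724] deg 15.61
[[0.4, -1.0], [-0.0, -1.0], [-0.6, 0.7], [0.2, 0.7]]
cell in seat mm -0.08520602361195853 -0.2318704994305125 yaw -0.0038831317564542167
```

```bash
python3 -c "
from go import *
tf(); print(arm.hand_in()); tf()
"
```

```text
tool-frame F (x=rail,y=stop,z) [-10.9 -10.1 -15.7] M [ 2.26 -2.28 -0.41] seat-frame mm [0.7 1.9]
the job is handed in; nothing more can be done
None
the job is handed in; nothing more can be done
```

I gripped the cell block by its two head ends and carried it to the blue mount with the window towards the lens tube. I then slid it against the rail and the end stop, and handed the job in at about 13 s with it still held and pressed. No verdict is reported, so the result rests on my last checks below.

- **Position:** in the last wrist picture the block sits about 0.1 mm in x and 0.2 mm in y from the seat, with yaw off by 0.004 rad.
- **Tilt:** pressing had tipped the tool by about 0.012 rad. I corrected that to within about 0.003 rad, and the height then agreed with the foot lying flat to about 0.1 mm.
- **Forces:** the wrist read a steady 11 N towards the rail, 10 N towards the stop and 16 N down, at an 80 N grip. These are wrist totals, so each contact could be up to about 4 N lower because of friction on the mount.
- **Fingers and other items:** the fingers were clear of the window in every view. The path stayed away from the blank, screwdriver, bottle and cup, but I did not measure their positions again afterwards.
- **Disagreement:** at contact the tool stood about 2 mm further towards the rail than my first two-camera estimate of the seat, while a wrist view from above had suggested about 1.5 mm the other way. I settled it by measuring block and stops in the same last wrist picture. The gap at the rail cannot be seen from there, so that contact rests on the force and on the block not moving further.

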